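# Angle a tissue-block tray in behind the gas tap

### The job

Put the loose tray of tissue blocks away in the empty front bay of the white filing rack, pushing it along the bench with the fingertips and never gripping or lifting it. Push the end nearest the gas tap in behind the tap first, with the tray at an angle, then push the other end round until the tray sits fully home, flush against the bay's back rail along its whole length. The tray may brush the tap but must not be jammed or banged against it; keep the robot off the tap, and leave the bottle, the pot and the staining jar where they stand.

Things in the scene. Friction and masses are not known exactly. Their poses are not given: they have to be found in the camera images.
- tray: The loose tray: dark grey, packed with coloured tissue cassettes, a solid block 50 mm (its x) by 300 mm (its y) by 31 mm high, 0.3 to 0.65 kg, sliding on the bench. Origin: centre of its underside. Its +y end is the one nearest the gas tap; its -x long face is towards the robot.
- tray_tap_end (a point): Middle of the tray's +y end face (the end that goes in first, behind the tap), 15 mm above the tray's underside.
- tray_far_end (a point): Middle of the tray's -y end face, 15 mm above the tray's underside.
- rack: Fixed white steel filing rack. Origin: on the bench at the foot of the front bay's back rail, on the rail's front face, half-way along; x points into the rack (away from the robot), y along the rail to the tap's end. Bay: no floor, no front lip; rail 42 mm high. Behind the rail (x = 5 to 67 mm) a like tray fills the rear bay, all up to 59 mm high.
- bay_home (a point): Where the tray's origin belongs: at bench level, 25 mm in front of the back rail, half-way along the bay; axes as the rack's. Home, the tray lies parallel to the rail and may be up to 15 mm off along y. The bay's end cheeks, 42 mm high and 6 mm thick, have inner faces at y = -165 and +165 mm and front tips 38 mm on the -x side of this point.
- tap: Fixed gas tap in front of the bay, in the tray's way: white pillar 26 mm in diameter (38 at its foot) on a round flange 50 mm in diameter, 10 mm high; head 34 mm in diameter, yellow lever, 117 mm high in all; brass nozzle 80 to 95 mm up, reaching 57 mm to the left and near side. Origin: on its axis at bench level, about 97 mm in front of the rail and 98 mm to +y of its middle.
- mountant: Bystander: amber glass bottle with a black cap, 48 mm in diameter, 95 mm high. Origin: centre of its underside.
- pot: Bystander: white specimen pot with a red lid, 56 mm in diameter, 62 mm high. Origin: centre of its underside.
- coplin: Bystander: clear glass staining jar with a knobbed lid, 62 mm in diameter, 108 mm high. Origin: centre of its underside.

How it is judged:
By the outcome, as a careful person would: the job done as asked, in the order asked, and still so for the second after the job is handed in, with the robot touching nothing.
It also fails if it takes over 64 s, if anything falls off the work surface, if the arm or the gripper's body presses on something with over 40 N, if the wrist force passes 120 N, or if a joint passes its speed limit or range.

### The arm

A 6-joint arm with a two-finger parallel gripper is mounted at the origin on the work surface. World frame = base frame: x ahead of the robot, y to its left, z up, the work surface at z = 0. Lengths are in m, angles in rad, forces in N, time in s.
With the tool pointing down it reaches from about 0.35 to 0.925 m from the base axis. Payload 6.4 kg.
Tool frame: the origin (TCP) lies midway between the tips of the shut fingers; the grasp point (between the pads) lies 19 mm behind it; x points along the fingers, z is the direction in which the jaws open and shut, and the axes are right-handed (so a half turn about x gives the same grasp; the last joint's range is limited). The gripper opens to 85 mm and grips with 20 to 120 N. Pads are 22 mm wide; open, the fingers measure 114 mm over their backs; the gripper's body (76 mm by 85 mm) begins 54 mm behind the grasp point. The pads swing forward as they close: fully open they stand 13 mm farther back than shut.
Start: joints at [0.934, 0.245, 1.558, -0, 1.339, -0.174], TCP at [0.29, 0.582, 0.231] pointing down, gripper open.
Joint ranges: [-3.13, 3.13], [-1.02, 2.26], [0.13, 2.54], [-0.95, 4.09], [0.21, 2.88], [-2.74, 2.74]. Speed limits (rad/s): [2.57, 2.57, 3.14, 3.14, 3.14, 3.14].

### API

Orientations are given as a unit quaternion [w, x, y, z].
In Python, from cell import r, inverse_kinematics, viewer, hand_in, sensors gives the robot as it stands. The module is installed in compiled form; this text tells all that it offers. Calls block until the motion is done:
- r.move_pose(position, orientation): joint-space move of the TCP to a pose.
- r.move_linear(position, ori=None, speed=0.15, threshold=None): straight line of the TCP; ori=None keeps the orientation; speed is the mean speed in m/s. With threshold (N) it stops when the force on the tool has changed by that much, and returns True; else False.
- r.move_joints(angles): joint-space move.
- r.gripper_to(opening, squeeze=None): opening from 0.0 (shut) to 1.0 (fully open); squeeze is the grip in N (None keeps the last); returns when the fingers have stopped.
- r.sleep(seconds).
- inverse_kinematics(position, orientation): joint angles nearest the present ones, or None.
- viewer.read_camera(name): name is "scene" or "top" or "wrist"; returns the picture (480x640x3 uint8, blue, green, red); there is no depth.
- viewer.camera_model(name): a dict with "mtx" (3x3 intrinsics, pixels), "camera_from_world" (4x4, takes a point from world to camera coordinates). Camera axes: x right, y down, z forward; pixel columns grow to the right and rows downward; lengths in m; the calibration is good to about 2 mm. The wrist camera is an equidistant fisheye: a pixel r from the principal point sees the ray r / f radians off the axis. A picture is of the moment at which its call begins: read the wrist's pose just before it. camera_model takes no time and is no camera call; for the wrist camera it gives the pose at the moment of the call.
A pose or a line that the arm cannot do raises r.IKError and nothing moves.
- hand_in(): hands the job in, once; it reports no verdict.
Readings, each from a call of its own:
- sensors.current_clock(): time.
- sensors.current_qpos(): joint angles.
- sensors.current_qd(): joint speeds.
- sensors.current_effort(): joint torques, N m.
- sensors.current_eef_pos(): TCP position.
- sensors.current_orientation(): TCP orientation.
- sensors.current_contact_force(): force on the tool from outside, world axes, zero at the start.
- sensors.current_moment(): the same for the moment, N m.
- sensors.current_gripper_width(): opening from 0.0 (shut) to 1.0 (fully open).
Only numpy, scipy, OpenCV 4.12 (cv2) and the standard library are available. Lean on these libraries where they do the work, as an engineer would, in place of code of your own. Each camera call takes 0.05 s, during which the arm holds its last target. There are 200 camera calls.

## Working session

There is one attempt and no reset: what is moved stays moved. The work goes in short steps, each a Python script; the robot and the scene stay as the last script left them, time stands still between calls to the robot, and variables do not carry over. Pictures are saved under pics/ and viewed, about 8 in all and at most 12, crops included, and the job is handed in when it is done.

```bash
mkdir -p pics; cat > h.py <<'E'
import numpy as np, cv2
from cell import r, inverse_kinematics, viewer, hand_in, sensors
def grab(n,f):
    im=viewer.read_camera(n); cv2.imwrite('pics/'+f,im); return im
def px(n,P):
    m=viewer.camera_model(n); P=np.atleast_2d(P); T=m["camera_from_world"]
    c=P@T[:3,:3].T+T[:3,3]; q=c@m["mtx"].T; return q[:,:2]/q[:,2:]
def ray(n,uv,z):
    m=viewer.camera_model(n); T=m["camera_from_world"]; R=T[:3,:3]; o=-R.T@T[:3,3]
    uv=np.atleast_2d(uv).astype(float)
    d=np.c_[uv,np.ones(len(uv))]@np.linalg.inv(m["mtx"]).T@R
    z=np.broadcast_to(z,len(uv)); return o+d*((z-o[2])/d[:,2])[:,None]
E
python3 - <<'E'
from h import *
print(sensors.current_clock(), sensors.current_orientation())
a=grab('top','top0.png');b=grab('scene','scene0.png')
for n in('top','scene'):
    m=viewer.camera_model(n);T=m["camera_from_world"];print(n,m["mtx"].round(1).tolist(),(-T[:3,:3].T@T[:3,3]).round(3),T[2,:3].round(3))
E
```

```text
0.0 [ 0.6006892  -0.37227452  0.60199213  0.37173868]
top [[453.7, 0.0, 319.3], [0.0, 453.7, 235.5], [0.0, 0.0, 1.0]] [0.453 0.003 0.821] [ 0.192  0.005 -0.981]
scene [[518.2, 0.0, 319.5], [0.0, 518.2, 237.1], [0.0, 0.0, 1.0]] [1.08  0.446 0.921] [-0.424 -0.407 -0.809]
```

View pics/top0.png

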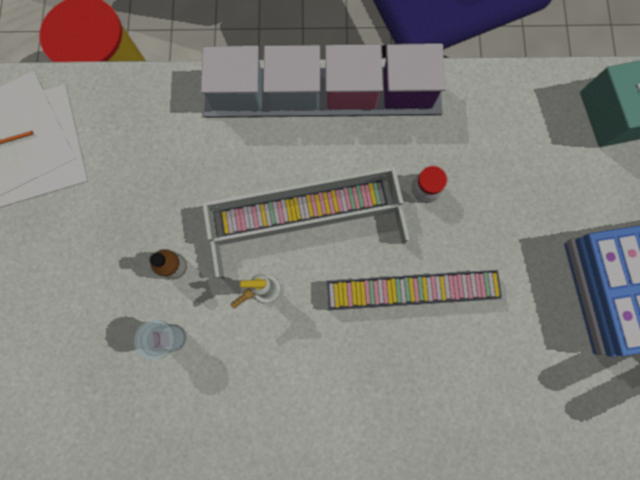

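View pics/scene0.png

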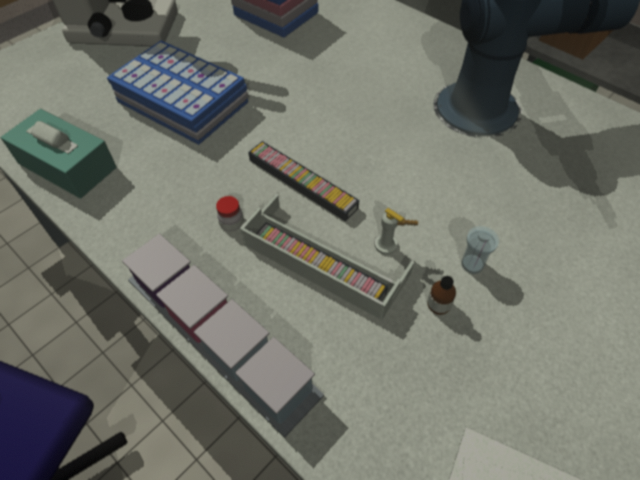

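The top view has world +x up and +y left. The rack runs from (205,205) to (400,175), the tray from (328,295) to (500,285), the tap is at (262,290), the pot at (432,182), the bottle at (167,263) and the jar at (160,340). I'll take an enlarged crop to get the corners.

```bash
python3 - <<'E'
import cv2
a=cv2.imread('pics/top0.png')[160:360,190:510]
cv2.imwrite('pics/c1.png',cv2.resize(a,None,fx=2.5,fy=2.5,interpolation=cv2.INTER_CUBIC))
E
```

```text
(no output)
```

View pics/c1.png

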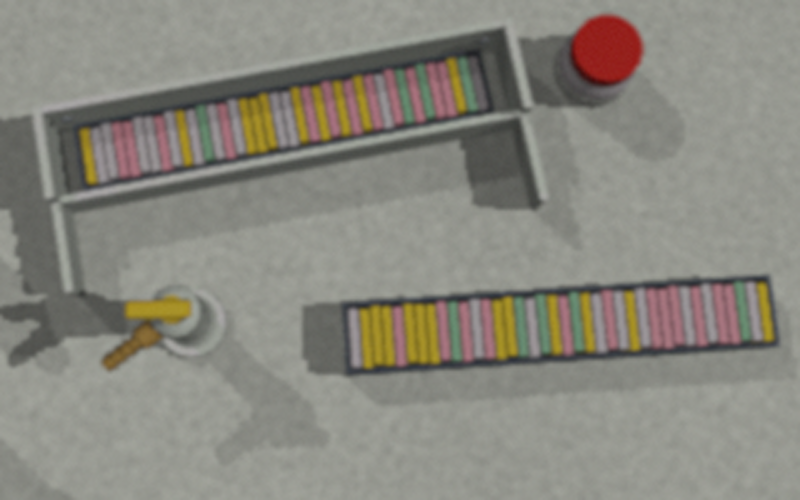

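```bash
python3 - <<'E'
from h import *
def c(*p): return (np.array(p,float)+.5)/2.5-.5+[190,160]
t=ray('top',c((345,304),(768,277),(777,345),(349,374)),.031)
print('tray',t.round(3).tolist(), t.mean(0).round(4)); y=(t[0]+t[3]-t[1]-t[2])[:2]; print(np.linalg.norm(y)/2,np.degrees(np.arctan2(-y[0],y[1])))
k=ray('top',c((65,204),(520,121),(72,293),(542,206)),.042); print('rail,cheektips',k.round(4).tolist()); d=k[0]-k[1]; print(np.linalg.norm(d),np.degrees(np.arctan2(-d[0],d[1])))
d=k[2]-k[3]; print(np.linalg.norm(d),np.degrees(np.arctan2(-d[0],d[1])))
print('tap flange',ray('top',c((191,323)),.01), 'lid pot',ray('top',c((606,48)),.062))
print('bottle',ray('top',[(158,260)],.095),'jar',ray('top',[(155,340)],.1))
E
```

```text
tray [[0.527, -0.007, 0.031], [0.543, -0.302, 0.031], [0.496, -0.304, 0.031], [0.478, -0.009, 0.031]] [ 0.511  -0.1553  0.031 ]
0.29564475211129104 3.3131560977267975
rail,cheektips [[0.5968, 0.1884, 0.042], [0.6539, -0.1316, 0.042], [0.5345, 0.1813, 0.042], [0.5927, -0.1445, 0.042]]
0.3250988727071817 10.106432967013584
0.330950102413759 10.126847297562708
tap flange [[0.51575889 0.10293676 0.01      ]] lid pot [[ 0.70067944 -0.19019272  0.062     ]]
bottle [[0.55706569 0.26812947 0.095     ]] jar [[0.43108604 0.2632907  0.1       ]]
```

```bash
cat >> h.py <<'E'
from scipy.spatial.transform import Rotation as Ro
RK=np.array([0.6255,0.029]); RA=np.radians(10.1)
def rot(a): return np.array([[np.cos(a),-np.sin(a)],[np.sin(a),np.cos(a)]])
def W(p): return RK+rot(RA)@np.array(p,float)          # rack -> world (xy)
def Rk(p): return rot(-RA)@(np.array(p,float)[:2]-RK)
def quat(phi):                                          # tool down, jaws along world angle phi
    best=None
    for f in(phi,phi+np.pi):
        Z=np.array([np.cos(f),np.sin(f),0]);X=np.array([0,0,-1.]);q=Ro.from_matrix(np.c_[X,np.cross(Z,X),Z]).as_quat()[[3,0,1,2]]
        j=inverse_kinematics([.5,-.15,.2],q)
        if j is not None and (best is None or abs(j[5])<best[0]): best=(abs(j[5]),q)
    return best[1]
def tool(c,th,off,z,jaw='y'):
    """tray centre c (rack, m), tilt th (deg, tap end towards rail), gripper at off in tray frame"""
    a=-np.radians(th); p=W(np.array(c)+rot(a)@np.array(off)); return np.r_[p,z],quat(RA+a+(np.pi/2 if jaw=='y' else 0))
def st(): print('t',round(sensors.current_clock(),2),'tcp',np.round(sensors.current_eef_pos(),4),'F',np.round(sensors.current_contact_force(),1))
E
python3 - <<'E'
from h import *
A=np.array([-.145,-.161]);tA=6.8; B=np.array([-.105,-.161]);tB=14
r.move_pose(*tool(A,tA,(-.065,0),.2)); st(); print(sensors.current_qpos().round(2) if hasattr(sensors.current_qpos(),'round') else sensors.current_qpos())
p,q=tool(A,tA,(-.065,0),-.002); r.move_linear(p,q); st()
p,q=tool(A,tA,(-.037,0),-.002); r.move_linear(p,q,speed=.08); st()
for s in np.linspace(.2,1,5):
    p,q=tool(A+(B-A)*s,tA+(tB-tA)*s,(-.036,0),-.002); r.move_linear(p,q,speed=.06); st()
p,q=tool(B,tB,(-.05,0),-.002); r.move_linear(p,q)
p,q=tool(B,tB,(-.07,0),.12); r.move_linear(p,q,speed=.25)
p,q=tool(B,tB,(0,-.19),.12,'x'); r.move_pose(p,q); r.gripper_to(.2); st()
grab('top','top1.png'); a=cv2.imread('pics/top1.png')[160:360,190:510]
cv2.imwrite('pics/c2.png',cv2.resize(a,None,fx=2.5,fy=2.5,interpolation=cv2.INTER_CUBIC))
E
```

```text
t 2.77 tcp [ 0.4464 -0.1582  0.2001] F [-0.7 -0.4  0.1]
[-0.58 -0.15  2.03  0.    1.26  0.93]
t 4.28 tcp [ 0.4468 -0.1591 -0.0012] F [ 0.  -0.5 -0.1]
t 4.78 tcp [ 0.4742 -0.157  -0.002 ] F [-0.7  0.7 -0.8]
t 5.08 tcp [ 0.4827 -0.1546 -0.0021] F [ 0.2  1.4 -0.2]
t 5.36 tcp [ 0.4908 -0.1525 -0.002 ] F [-0.5  0.   0.1]
t 5.64 tcp [ 0.4988 -0.1502 -0.002 ] F [-0.4  0.1  0.7]
t 5.92 tcp [ 0.5067 -0.1479 -0.0019] F [-0.4 -0.2  1. ]
t 6.22 tcp [ 0.5147 -0.1456 -0.0019] F [-0.4 -0.1 -0. ]
t 9.34 tcp [ 0.5374 -0.3375  0.12  ] F [-0.4  0.7 -0.2]
```

View pics/c2.png

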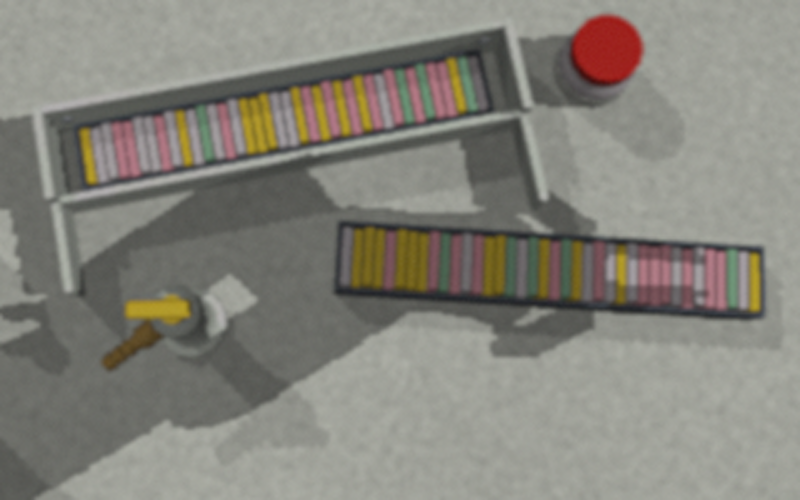

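The tray's top corners in the crop are (340,222), (763,247), (762,318) and (335,292). It is tilted with its tap end towards the gap, the gripper is out of view and nothing else has moved. Next I'll compute the pose and push from the end face.

```bash
cat >> h.py <<'E'
def traypose(cs,z=.031):
    t=ray('top',(np.array(cs,float)+.5)/2.5-.5+[190,160],z)
    t=np.array([Rk(x) for x in t]); d=t[0]+t[3]-t[1]-t[2]; return t.mean(0),np.degrees(np.arctan2(d[0],d[1]))
E
python3 - <<'E'
from h import *
c,th=traypose([(340,222),(763,247),(762,318),(335,292)]); print(c,th, Rk(ray('top',(np.array([[191,323]])+.5)/2.5-.5+[190,160],.01)[0]))
a=-np.radians(th)
u=rot(a)@[0,1.]; n=rot(a)@[1.,0]
E=c+u*(.0055-c[1])/u[1]; print('end centre on own line',E,'corner',E+.15*u+.025*n,'tap gap',(E-[-.097,.098])@n-.05,'cheek x at y=-168', (E+.025*n+u*((-.168-E[1]-.025*n[1])/u[1])))
E
```

```text
[-0.10614503 -0.16260094] 14.009703547650757 [-0.09507442  0.09203592]
end centre on own line [-0.06420252  0.0055    ] corner [-0.00363322  0.14498606] tap gap 0.004214889108945241 cheek x at y=-168 [-0.08172571 -0.168     ]
```

The tray is at a 14.0° tilt, within about 1 mm of plan. I'll slide it in along its axis, easing the tilt to 12° for clearance at the tap.

```bash
python3 - <<'E'
from h import *
A=np.array([-.1061,-.1626]);tA=14.; B=np.array([-.0577,.0035]);tB=12.
p,q=tool(A,tA,(0,-.185),.004,'x'); r.move_linear(p,q); st()
p,q=tool(A,tA,(0,-.162),.004,'x'); r.move_linear(p,q,speed=.08); st()
for s in np.linspace(.2,1,5):
    p,q=tool(A+(B-A)*s,tA+(tB-tA)*s,(0,-.161),.004,'x')
    hit=r.move_linear(p,q,speed=.07,threshold=12); st()
    if hit: print('HIT');break
p,q=tool(B,tB,(0,-.185),.004,'x'); r.move_linear(p,q)
p,q=tool(B,tB,(-.03,-.2),.12,'x'); r.move_linear(p,q,speed=.25)
r.gripper_to(1.0); r.move_pose(*tool(B,tB,(-.13,-.14),.12)); st()
grab('top','top2.png'); a=cv2.imread('pics/top2.png')[160:360,190:510]
cv2.imwrite('pics/c3.png',cv2.resize(a,None,fx=2.5,fy=2.5,interpolation=cv2.INTER_CUBIC))
E
```

```text
t 10.32 tcp [ 0.5377 -0.3349  0.0051] F [ 0.5 -0.4 -0. ]
t 10.75 tcp [ 0.5387 -0.3106  0.0043] F [0.  0.1 0.6]
t 11.41 tcp [ 0.5432 -0.2751  0.0037] F [0.2 0.2 0.8]
t 12.05 tcp [ 0.5483 -0.241   0.004 ] F [-0.6 -0.5 -0.3]
t 12.69 tcp [ 0.5529 -0.2065  0.0038] F [-0.1  0.2  0.6]
t 13.33 tcp [ 0.5579 -0.1723  0.004 ] F [-0.2 -0.6  0.7]
t 13.97 tcp [ 0.5626 -0.1379  0.0039] F [0.6 0.1 0.4]
t 16.99 tcp [ 0.4337 -0.1135  0.1202] F [-0.3  0.3 -0.5]
```

View pics/c3.png

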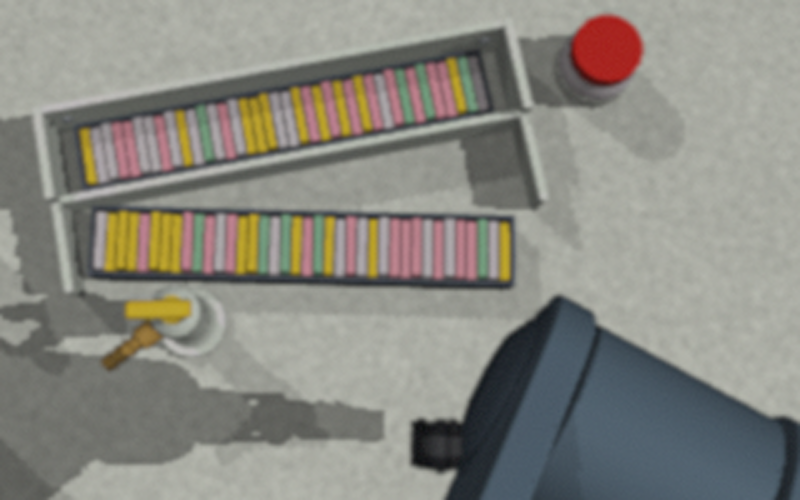

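The tray lies in front of the bay with its tap end behind the tap and clear of the flange. Its corners are (93,207), (513,217), (512,286) and (91,276).

```bash
python3 - <<'E'
from h import *
c,th=traypose([(93,207),(513,217),(512,286),(91,276)]); print(c,th)
a=-np.radians(th); u=rot(a)@[0,1.]; n=rot(a)@[1.,0]
print('corners',(c+.15*u+.025*n),(c+.15*u-.025*n),(c-.15*u+.025*n),'tap gap',[(c-np.array(t))@n-.05 for t in((-.097,.098),(-.095,.092))])
E
```

```text
[-0.05834665  0.00455592] 11.929095917306059
corners [-0.00288139  0.14614902] [-0.05180159  0.15648407] [-0.06489171 -0.14737223] tap gap [np.float64(0.007133587403952951), np.float64(0.003936572726401841)]
```

```bash
python3 - <<'E'
from h import *
A=np.array([-.0583,.0046]);tA=11.9; B=np.array([-.025,-.003]);tB=0.; o=-.05; z=-.002
r.move_linear(*tool(A,tA,(-.065,o),.1)); r.move_linear(*tool(A,tA,(-.065,o),z)); st()
r.move_linear(*tool(A,tA,(-.037,o),z),speed=.08); st()
for s in np.linspace(.125,1,8):
    hit=r.move_linear(*tool(A+(B-A)*s,tA+(tB-tA)*s,(-.036,o),z),speed=.05,threshold=12); st()
    if hit: print('HIT',s);break
hit=r.move_linear(*tool(B+[.006,0],tB,(-.036,o),z),speed=.015,threshold=10); print('press',hit); st()
print(Rk(sensors.current_eef_pos()))
r.move_linear(*tool(B,tB,(-.06,o),z),speed=.05)
r.move_linear(*tool(B,tB,(-.08,o-.02),.15),speed=.2)
r.move_pose(*tool(B,tB,(-.16,-.15),.2)); st()
grab('top','top3.png'); a=cv2.imread('pics/top3.png')[160:360,190:510]
cv2.imwrite('pics/c4.png',cv2.resize(a,None,fx=2.5,fy=2.5,interpolation=cv2.INTER_CUBIC))
b=grab('scene','s3.png')[150:350,190:510]
cv2.imwrite('pics/s3c.png',cv2.resize(b,None,fx=2.5,fy=2.5,interpolation=cv2.INTER_CUBIC))
E
```

```text
t 18.77 tcp [ 0.5015 -0.025  -0.0012] F [0.6 0.2 0.4]
t 19.27 tcp [ 0.5289 -0.0255 -0.0017] F [-1.1  0.4  0.5]
t 19.56 tcp [ 0.5352 -0.0267 -0.002 ] F [0.2 0.6 0.2]
t 19.82 tcp [ 0.5408 -0.0279 -0.0021] F [0.  0.3 0.7]
t 20.09 tcp [ 0.5465 -0.029  -0.002 ] F [ 1.  -0.5 -0.8]
t 20.36 tcp [ 0.5523 -0.0301 -0.0019] F [-0.3 -0.2 -0.2]
t 20.62 tcp [ 0.558  -0.0311 -0.0019] F [ 0.3 -0.5  0.3]
t 20.89 tcp [ 0.5637 -0.032  -0.0019] F [-0.5  0.2  0.6]
t 21.16 tcp [ 0.5693 -0.033  -0.0019] F [-0.5  0.1 -0.5]
t 21.43 tcp [ 0.5751 -0.0339 -0.0019] F [-0.3  1.1 -0. ]
press True
t 21.77 tcp [ 0.577  -0.0331 -0.0026] F [-0.6  0.4  0.3]
[-0.05865885 -0.05263891]
t 23.91 tcp [ 0.4697 -0.1539  0.1989] F [-0.1 -0.4 -0.3]
```

View pics/c4.png

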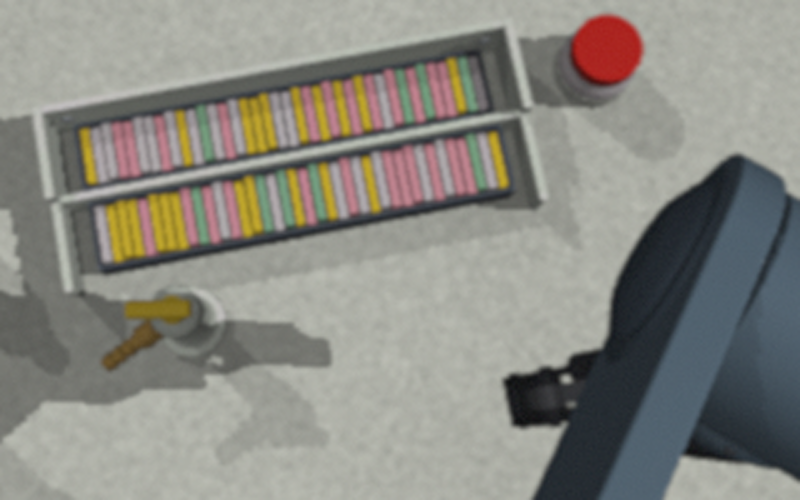

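View pics/s3c.png

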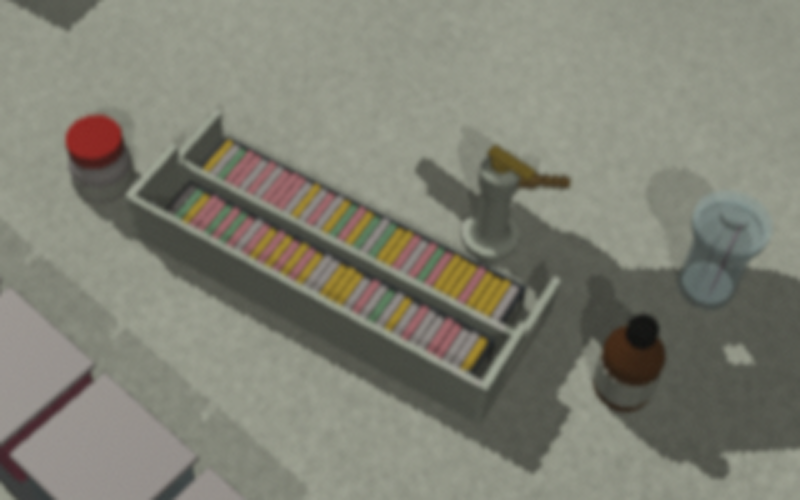

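The tray sits inside the bay along the rail, with near top corners at (104,271) and (511,192). The pot, bottle, jar and tap look unmoved. I'll measure how parallel it is and where it lies along the bay.

```bash
python3 - <<'E'
from h import *
for z,cs in((.031,[(104,271),(511,192)]),(.042,[(65,204),(520,121)])):
    t=np.array([Rk(x) for x in ray('top',(np.array(cs)+.5)/2.5-.5+[190,160],z)]); d=t[0]-t[1]; print(t.round(4).tolist(),np.degrees(np.arctan2(d[0],d[1])),t.mean(0))
# edge fit: darkest row (near rim / front face) along the tray for a subpixel line
im=cv2.cvtColor(cv2.imread('pics/top3.png'),cv2.COLOR_BGR2GRAY).astype(float)
ys=np.linspace(-.14,.13,40); res=[];rl=[]
for y in ys:
    xs=np.arange(-.075,-.035,.0005); P=np.array([np.r_[W((x,y)),.031] for x in xs]); uv=px('top',P).astype(np.float32)
    v=cv2.remap(im.astype(np.float32),uv[:,0],uv[:,1],cv2.INTER_LINEAR).ravel(); res.append(xs[v.argmin()])
    xs=np.arange(-.012,.018,.0005); P=np.array([np.r_[W((x,y)),.042] for x in xs]); uv=px('top',P).astype(np.float32)
    v=cv2.remap(im.astype(np.float32),uv[:,0],uv[:,1],cv2.INTER_LINEAR).ravel(); rl.append(xs[v.argmax()])
for n,e in(('tray rim',res),('rail top',rl)):
    e=np.array(e); k=abs(e-np.median(e))<.006; f=np.polyfit(ys[k],e[k],1); print(n,k.sum(),'slope deg',np.degrees(f[0]),'x0 mm',f[1]*1e3)
E
```

```text
[[-0.0501, 0.1439], [-0.0473, -0.1481]] -0.5565538677509955 [-0.04872799 -0.00207116]
[[-0.0003, 0.162], [-0.0003, -0.1631]] -0.006432967013582744 [-0.00027055 -0.00056311]
tray rim 40 slope deg -0.4386465504727799 x0 mm -49.063279132791294
rail top 40 slope deg -0.49027486128064435 x0 mm 4.794715447154486
```

The tray is parallel to the rail within about 0.05°, and about 2 mm off along y. The rack's yaw comes out near 10.6°, so I'll do one gentle confirming press at that angle and then hand in.

```bash
python3 - <<'E'
import h; from h import *
h.RA=np.radians(10.58)
B=np.array([-.023,-.002]);o=-.035;z=-.002
r.move_linear(*tool(B,0,(-.075,o),.12),speed=.2); r.move_linear(*tool(B,0,(-.06,o),z))
hit=r.move_linear(*tool(B+[.006,0],0,(-.036,o),z),speed=.03,threshold=8); print('press',hit,Rk(sensors.current_eef_pos())); st()
r.move_linear(*tool(B,0,(-.06,o),z),speed=.05)
r.move_linear(*tool(B,0,(-.08,o-.02),.15),speed=.2)
r.move_pose(*tool(B,0,(-.16,-.15),.2)); st()
im=cv2.cvtColor(grab('top','top4.png'),cv2.COLOR_BGR2GRAY).astype(np.float32); a0=cv2.imread('pics/top3.png',0).astype(np.float32)
h.RA=np.radians(10.1); ys=np.linspace(-.14,.13,40)
for lo,hi,zz,s in((-.075,-.035,.031,1),(-.012,.018,.042,-1)):
    e=[];xs=np.arange(lo,hi,.0005)
    for y in ys:
        uv=px('top',np.array([np.r_[W((x,y)),zz] for x in xs])).astype(np.float32)
        e.append(xs[(s*cv2.remap(im,uv[:,0],uv[:,1],cv2.INTER_LINEAR).ravel()).argmin()])
    f=np.polyfit(ys,e,1); print('slope',np.degrees(f[0]),'x0',f[1]*1e3)
a=cv2.imread('pics/top4.png')[130:370,130:510]; cv2.imwrite('pics/c5.png',cv2.resize(a,None,fx=2,fy=2))
E
```

```text
press True [-0.05873938 -0.03682309]
t 26.74 tcp [ 0.5745 -0.018  -0.0025] F [ 0.9  0.2 -0.6]
t 28.89 tcp [ 0.4731 -0.1537  0.1988] F [-0.4  1.5  0.5]
slope -0.47940574321583385 x0 -49.07933604336039
slope -0.48095847436794803 x0 4.820528455284565
```

View pics/c5.png

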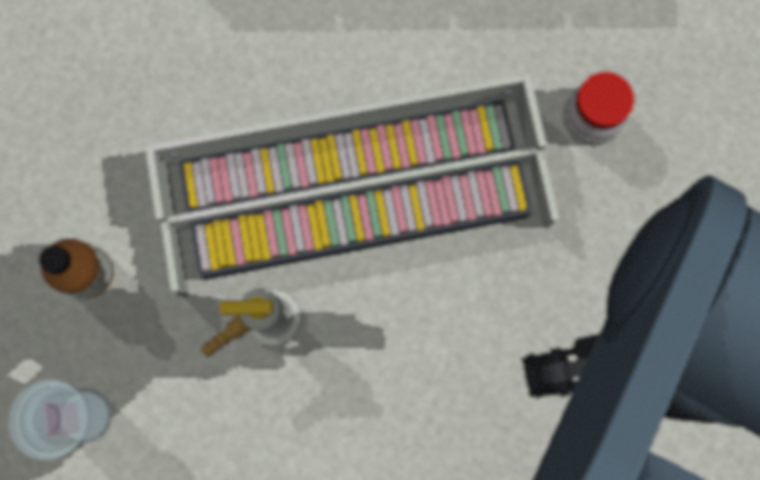

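The tray is flush along the rail, its near rim running from (203,277) to (527,213). The bottle (72,265), jar (55,418) and pot (603,100) stand where they were, and the gripper is clear.

```bash
python3 -c "
from h import *
st(); hand_in()"
```

```text
t 28.94 tcp [ 0.4732 -0.1531  0.1986] F [ 0.8 -0.3  0.1]
the job is handed in; nothing more can be done
```

The tray is home in the front bay, flush against the back rail, and I handed the job in at 28.9 s.

**What I did:** I only pushed the tray with the fingertips, never gripping or lifting it.
- I tilted it to 14° with a push on its near long face.
- I slid it tap end first behind the tap, pushing on its far end. Before the swing, the estimated gap to the tap's flange was 4–7 mm.
- I swung the far end round and pressed the tray onto the rail, using force stops at 10 N and then 8 N.

**Last checks:**
- **Flush:** the tray's rim and the rail are parallel to within about 0.01° in the final image. Both presses stopped at the same depth, to about 0.1 mm.
- **Position along the bay:** about 2 mm off centre, against the 15 mm allowed.
- **Surroundings:** in the images, the bottle, pot, jar and tap stand where they did. The robot was clear of everything.
- **Forces:** the force readings after each push stayed around 1 N, and the 12 N stops never tripped during the slide or the swing.

**One disagreement:** my first estimate of the rack's angle (10.1°) was about 0.5° too small. I did the second press at the corrected angle, and the tray turned only about 0.04°.

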